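Refit the gas knob and hold it in

TASK

The portable gas cooker's cut-off has tripped and its control knob is off. Reset the cut-off first by pushing the red plunger on the cooker all the way down and letting it spring back; then pick up the black knob, turn it so that its bore matches the flat of the brass spindle, push it fully onto the spindle and press it in against the valve spring to the end of its stroke, as one does to light the burner. Finish while still holding the knob pressed in, and leave the tin, the lemon and the mug alone.

Things in the scene. Friction and masses are not known exactly. Their poses are not given: they have to be found in the camera images.
- cooker: Portable gas cooker, fixed: grey case 270 (x) x 290 mm (y), black deck 64 mm up, one burner, pan support to 92 mm, rounded cartridge cover at left to 94 mm. Origin: centre of its underside, on the worktop. x points from its front edge to its rear, z up. At the front of the deck stand the brass spindle at (-105, -60) and the red plunger at (-105, 60) mm in this frame.
- plunger_top (a point): Centre of the top face of the red reset plunger (round head 22 mm across, 81 mm above the worktop at rest) in a steel collar 36 mm across and 4 mm high; it moves straight down.
- reset_plunger (a joint): Travel of the red plunger in m: 0 up, 0.009 fully down. A spring pushes it back up: about 3 N at the start, 7 N fully down.
- shaft_tip (a point): Centre of the end of the upright brass D-spindle, 89 mm above the worktop at rest. Diameter 10 mm; flat 1.5 mm from the axis, facing this point's -x (the cooker's front); end chamfered 0.8 mm. It stands 22 mm above a steel dial plate 54 mm across. It never turns; its axes are the cooker's. The knob fits only with its x axis along this x axis, about 0.12 rad of play.
- valve_shaft (a joint): How far the spindle is pressed in, in m: 0 out, 0.006 fully in. Spring: about 6 N at the start, 10 N fully in.
- knob_centre (a point): Centre of the black knob, half-way up its 30 mm; 15 mm above its underside. It stands on the worktop, bore down. Skirt 44 mm across, 8 mm high; on it a bar grip 42 mm long (this point's x), 16 mm wide (y), 8 to 30 mm above the underside. A white pointer line marks the bar's +x end. Fully on the spindle, this point is 1 mm above the spindle's end, not pressed in or pressed in alike.
- knob: The same knob, 50 to 85 g; origin at the centre of its underside, same axes. In the underside is the D bore: 14 mm deep, 11.2 mm across, its flat 2.1 mm from the axis on the -x side (away from the pointer), so fitted, the pointer faces the cooker's rear. Fully on, the underside is 8 mm above the dial plate, 2 mm when pressed in.
- soup_tin: Upright food tin with a red wrapper, 75 mm across, 110 mm high, origin under its centre; a bystander.
- lemon: Yellow lemon lying on the worktop, 78 x 55 x 56 mm, origin under its centre; a bystander.
- mug_cream: Plain cream mug standing upside down, 83 mm across and 116 mm with its handle, 94 mm high, origin under its centre; a bystander.
Things that resemble listed ones, but are neither listed nor needed, are in the scene too. Several things look just like the knob: the one meant starts farthest to the robot's left.

How it is judged:
On the way:
1. the red plunger is pushed fully down while the knob is still off the spindle (value of joint reset_plunger above 0.0075 m and distance between knob_centre and shaft_tip above 0.03 m), for 0.1 s.
At the end, for the whole second after the job is handed in: Knob fully on the spindle (centre under 4 mm above its end, within 4 mm of its axis, aligned within 0.3 rad, tilt under 0.12 rad), robot still pressing it with over 3 N, spindle in by more than 4.5 of 6 mm, red plunger back up (under 2 mm down) (z of knob_centre in the frame of shaft_tip below 0.004 m and horizontal distance between knob_centre and shaft_tip below 0.004 m and angle between the x axis of knob_centre and the x axis of shaft_tip, either way round below 0.3 rad and angle between knob_centre's own z axis and vertical below 0.12 rad and value of joint valve_shaft above 0.0045 m and contact force between any of the fingers, the arm and knob above 3 N and value of joint reset_plunger below 0.002 m); the arm keeps its last pose, push and grip.
It fails at once if the tin, the lemon or the mug is shifted by more than 30 mm, or the tin or mug knocked over (distance of any of soup_tin, lemon, mug_cream from where it was at the start of the episode above 0.03 m or angle between any of soup_tin, mug_cream's own z axis and vertical above 0.5 rad).
It also fails if it takes over 51 s, if anything falls off the work surface, if the arm or the gripper's body presses on something with over 40 N, if the wrist force passes 120 N, or if a joint passes its speed limit or range.

ROBOT

A 7-joint arm with a two-finger parallel gripper is mounted at the origin on a cart in front of the work surface, level with it; the furniture and walls round the work are solid. World frame = base frame: x ahead of the robot, y to its left, z up, the work surface at z = 0. Lengths are in m, angles in rad, forces in N, time in s.
With the tool pointing down it reaches from about 0.4 to 0.9 m from the base axis. Payload 5.5 kg.
Tool frame: the origin (TCP) lies on the centre line of the jaws, within the pads' length; the fingertips stand 14 mm ahead of it and the grasp point (between the pads) lies 5 mm behind it; z points along the fingers, y is the line along which they close (so a half turn about z gives the same grasp; the last joint's range is limited). The gripper opens to 92 mm and grips with 3 to 60 N. Pads are 19 mm wide; open, the fingers measure 130 mm over their backs; the gripper's body (75 mm by 190 mm) begins 47 mm behind the grasp point.
Start: joints at [1.365, 0.501, -0.427, 1.55, 0.221, 1.138, -0.21], TCP at [0.294, -0.58, 0.241] pointing down, gripper open.
Joint ranges: [-2.88, 2.88], [-0.31, 2.03], [-1.54, 1.56], [0.2, 2.42], [-1.41, 4.55], [0.19, 2.02], [-2.57, 2.57]. Speed limits (rad/s): [2.57, 2.57, 3.14, 3.14, 3.14, 3.14, 3.14].

INTERFACE

Orientations are given as a rotation vector (axis times angle).
In Python, from bench import ctrl gives the robot as it stands.
- The arm moves only by the tool servo_tool, never from a script. Its argument "commands" is text: rows parted by semicolons, each of 7 numbers parted by spaces: the shift along the tool's x, y, z in mm, then the turn, a rotation vector about the tool's x, y, z in rad, then the finger opening in mm, from 0 to 91.8. In form: tx ty tz ax ay az grip; .... A call has 1 to 12 rows; each row shifts and turns the commanded pose from where the row before left it, along the tool's axes as they then stand; what a row does not reach is not made up. A row lasts 1/12 s, in which the tool goes at most 41.7 mm and 7.16 degrees, less where a joint would pass 70% of its speed; a pose out of reach is approached as far as the arm can. A call with a gripper value outside its range is refused whole. The fingers move at their own pace and stop on an object; "squeeze" is the grip in N (left out, the last holds). Time passes only in rows, so rows that do not move let the fingers close. It gives the time, the measured TCP pose, the force, the opening and the grip force at its end, in the units of the state.
- ctrl.get_obs(): the state, without advancing time (a new reading comes with each control period).
- ctrl.read_camera(name): name is "side" or "top"; returns a dict with "pixels" (400x640x3 uint8, red, green, blue), "fx", "fy", "cx", "cy" (pixels), "xyz" and "orientation" of the camera in the world. Camera axes: x right, y down, z forward; pixel columns grow to the right and rows downward; lengths in m; the calibration is good to about 2 mm. A picture is of the moment at which its call begins. There is no depth.
- ctrl.job_done(): hands the job in; it is judged then, once.
Trained networks look in a picture, given as the dict that the camera call returned (one of the last four; its "shot" number tells which), for a name from the list of things; names that differ only in an ending like _2 or _b are one class to them, and where a whole thing is asked for, a point or a joint stands for the part that bears it (a point fixed in the world has none). Each returns a list of dicts, best first, with "p" (0 to 1); they miss things now and then, are a little off and sometimes report something else, mostly with a low value. They report only what shows in the picture. A call takes as long as a camera call. They do not tell look-alikes from the thing itself.
- ctrl.boxes_of(name, picture): "box" ([centre column, centre row, width, height] in pixels, round what is visible of it).
The state is a dict: "clock": time; "q": joint angles; "qvel": joint speeds; "joint_torque": joint torques, N m; "tool_pos": TCP position; "eef_rot": TCP orientation; "force": force on the tool from outside, world axes, zero at the start; "wrist_torque": the same for the moment, N m; "finger_gap": finger opening in m; "gripper_force": force on a finger pad.
Only numpy, scipy, OpenCV 4.12 (cv2) and the standard library are available. Lean on these libraries where they do the work, as an engineer would, in place of code of your own. Each camera call takes 0.05 s, during which the arm holds its last target. There are 200 camera calls.

## Working session

There is one attempt and no reset: what is moved stays moved. The work goes in short steps, Python scripts to look and compute and a tool call to move; the robot and the scene stay as the last step left them, time stands still between calls to the robot, and variables do not carry over. Pictures are saved under pics/ and viewed, at most 10 in all, crops included, and the job is handed in when it is done.

Besides the shell and the picture viewer there is one more tool, called as name(argument=value, ...) on one line, values as JSON. servo_tool: Moves the arm, as the interface text tells. Its arguments: {"type":"object","properties":{"commands":{"type":"string"},"squeeze":{"type":"number"}},"required":["commands"]}

```bash
mkdir -p pics; cat > h.py <<'E'
import numpy as np, cv2
from scipy.spatial.transform import Rotation as R
from bench import ctrl
def shot(cam,fn=None):
    p=ctrl.read_camera(cam)
    if fn: cv2.imwrite('pics/'+fn,np.ascontiguousarray(p['pixels'][:,:,::-1]))
    return p
def rot(p):
    o=np.array(p['orientation'],float)
    return o if o.shape==(3,3) else (R.from_rotvec(o) if o.size==3 else R.from_quat(o)).as_matrix()
def ground(p,u,v,z):
    d=rot(p)@np.array([(u-p['cx'])/p['fx'],(v-p['cy'])/p['fy'],1]); c=np.array(p['xyz'])
    return c+d*(z-c[2])/d[2]
def proj(p,X):
    q=rot(p).T@(np.array(X)-p['xyz']); return q[0]/q[2]*p['fx']+p['cx'],q[1]/q[2]*p['fy']+p['cy']
E
python3 - <<'E'
from h import *
for c in ['top','side']:
    p=shot(c,c+'0.png'); print(c,p['fx'],p['cx'],p['cy'],p['xyz'],p['orientation'])
    for n in ['knob','plunger_top','shaft_tip','cooker','soup_tin','lemon','mug_cream']:
        print(n,[(np.round(b['box']).tolist(),round(b['p'],2)) for b in ctrl.boxes_of(n,p)][:5])
o=ctrl.get_obs();print(o)
E
```

```text
top 490.2441457249298 318.0938376858871 195.1771438610295 [0.36606529 0.02933496 1.46110152] [-2.15625178  2.17063679 -0.1540056 ]
knob [([388.0, 190.0, 17.0, 15.0], 0.76), ([364.0, 217.0, 16.0, 16.0], 0.46)]
plunger_top [([254.0, 221.0, 8.0, 8.0], 0.57)]
shaft_tip []
cooker [([276.0, 190.0, 102.0, 95.0], 0.66), ([366.0, 217.0, 14.0, 16.0], 0.59)]
soup_tin [([417.0, 140.0, 34.0, 31.0], 0.77), ([366.0, 218.0, 18.0, 15.0], 0.65)]
lemon [([371.0, 154.0, 19.0, 18.0], 0.57)]
mug_cream [([216.0, 255.0, 42.0, 30.0], 0.8)]
side 511.60033199680413 318.048785944007 201.1357895577968 [ 0.26992267 -1.28442655  0.80483585] [-2.0576242   0.20107164 -0.14306369]
knob [([339.0, 265.0, 18.0, 18.0], 0.63), ([306.0, 255.0, 16.0, 17.0], 0.62)]
plunger_top []
shaft_tip []
cooker [([322.0, 201.0, 101.0, 74.0], 0.69)]
soup_tin [([405.0, 263.0, 25.0, 54.0], 0.96)]
lemon [([367.0, 244.0, 13.0, 20.0], 0.63)]
mug_cream [([324.0, 200.0, 102.0, 70.0], 0.35)]
{'clock': 0.8, 'q': array([ 1.36519368,  0.50081325, -0.42704848,  1.55035547,  0.22080676,
        1.13832867, -0.21025957]), 'qvel': array([ 0.00050602,  0.00147442,  0.00037765, -0.00011188,  0.0009923 ,
       -0.00091371,  0.00163951]), 'joint_torque': array([-6.23996893e-04, -5.66375327e+01, -5.80962539e+00, -2.79493475e+01,
       -6.65795174e-02,  2.05523672e-02,  3.62078742e-05]), 'tool_pos': array([ 0.29374588, -0.57986559,  0.24080596]), 'eef_rot': array([3.05553313e+00, 7.29804334e-01, 8.86902305e-05]), 'force': array([-0.07812246,  0.02727486,  0.12438927]), 'wrist_torque': array([-0.00407102, -0.02725224,  0.04350353]), 'gripper_force': 0.0, 'finger_gap': 0.09154070889554228}
```

View pics/top0.png

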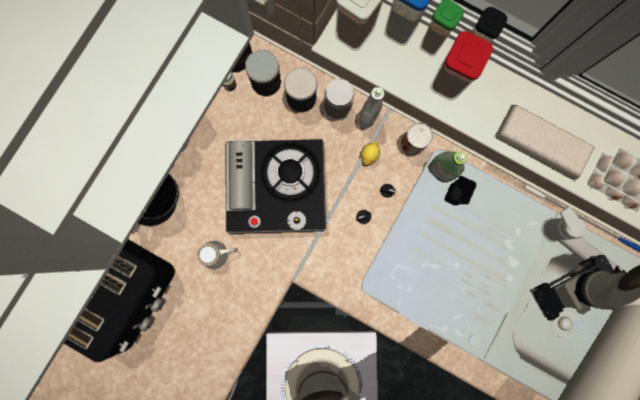

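View pics/side0.png

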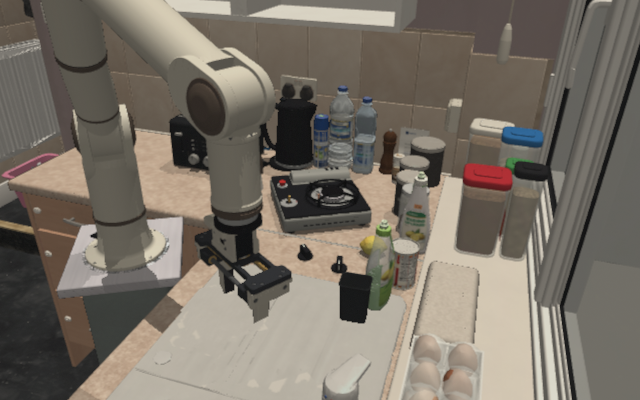

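Top view: cooker at (276,187), spindle (296,221), plunger (254,221), mug (211,255), lemon (371,154), tin (417,140). There are two knob candidates, (364,217) and (388,190). The robot's left (+y) is image left, so I choose (364,217). I'll check it in one close crop.

```bash
python3 - <<'E'
from h import *
p=shot('top'); s=shot('side')
a=p['pixels'][175:245,225:405]; a=cv2.resize(a,None,fx=4.4,fy=4.4,interpolation=cv2.INTER_CUBIC)
b=s['pixels'][165:285,260:380]; b=cv2.resize(b,(290,290),interpolation=cv2.INTER_CUBIC)
c=s['pixels'][235:280,290:355]; c=cv2.resize(c,(419,290),interpolation=cv2.INTER_CUBIC)
bot=np.hstack([b,c]); out=np.zeros((600,800,3),np.uint8); out[:a.shape[0],:a.shape[1]]=a; out[308:598,:709]=bot
cv2.imwrite('pics/c1.png',out[:,:,::-1])
for n,u,v,z in [('k1',364,217,.015),('k2',388,190,.015),('pl',254,221.5,.081),('sp',296.5,220.5,.085),('lemon',371,154,.028),('tin',417,140,.08),('mug',211,255,.09)]:
    print(n,ground(p,u,v,z).round(4))
for n,u,v,z in [('k2',339,265,.015),('k1',306,253,.015),('pl',283,184,.081)]: print(n,ground(s,u,v,z).round(4))
E
```

```text
k1 [ 0.4838 -0.1297  0.015 ]
k2 [ 0.5641 -0.203   0.015 ]
pl [0.4677 0.1877 0.081 ]
sp [0.4694 0.0681 0.085 ]
lemon [ 0.671  -0.1529  0.028 ]
tin [ 0.7006 -0.2804  0.08  ]
mug [0.375  0.3046 0.09  ]
k2 [ 0.5631 -0.2086  0.015 ]
k1 [ 0.4875 -0.1375  0.015 ]
pl [0.4686 0.1624 0.081 ]
```

View pics/c1.png

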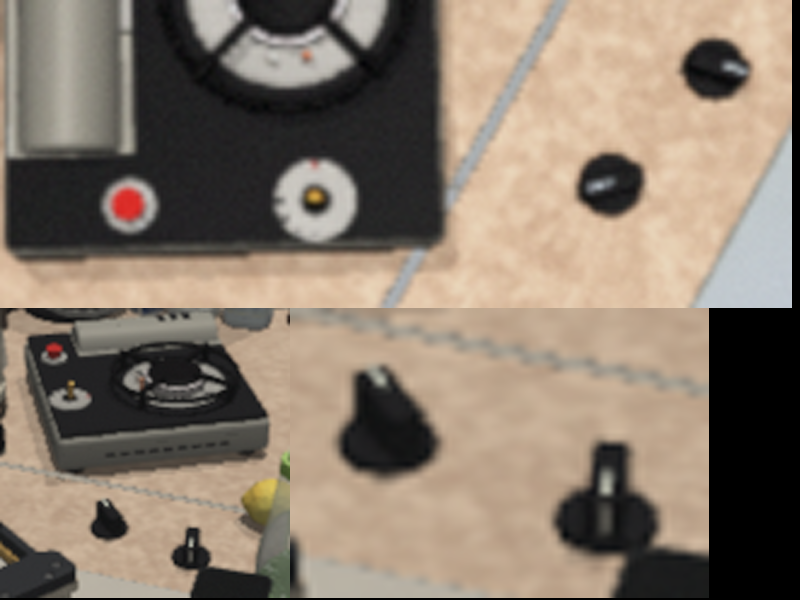

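The crop shows two knobs. The left one at top (364,217) has its white pointer towards image left (+y). That's the chosen one; now exact centroids in both views.

```bash
cat >> h.py <<'E'
def blob(p,mask,u,v,r):
    m=np.zeros(mask.shape); m[v-r:v+r+1,u-r:u+r+1]=mask[v-r:v+r+1,u-r:u+r+1]
    y,x=np.nonzero(m); return x.mean(),y.mean(),len(x)
def masks(p):
    h=cv2.cvtColor(p['pixels'],cv2.COLOR_RGB2HSV).astype(int); I=p['pixels'].astype(int)
    return dict(red=((h[...,0]<8)|(h[...,0]>172))&(h[...,1]>150)&(h[...,2]>120),
      gold=(h[...,0]>10)&(h[...,0]<30)&(h[...,1]>110)&(h[...,2]>70), dark=I.max(2)<75, notwood=(I[...,0]<120)|(I[...,0]-I[...,2]<15))
def tri(p,a,s,b):
    def ray(p,u): d=rot(p)@np.array([(u[0]-p['cx'])/p['fx'],(u[1]-p['cy'])/p['fy'],1]); return d/np.linalg.norm(d)
    A=np.zeros((3,3));c=np.zeros(3)
    for q,u in ((p,a),(s,b)):
        d=ray(q,u);M=np.eye(3)-np.outer(d,d);A+=M;c+=M@q['xyz']
    X=np.linalg.solve(A,c); return X, [np.subtract(proj(q,X),u[:2]) for q,u in((p,a),(s,b))]
E
python3 - <<'E'
from h import *
p=shot('top'); s=shot('side'); mp=masks(p); ms=masks(s); np.set_printoptions(precision=4,suppress=True)
a=blob(p,mp['red'],254,221,8); b=blob(s,ms['red'],282,183,8); print('red',a,b,tri(p,a,s,b),ground(p,*a[:2],.081),ground(s,*b[:2],.081))
a=blob(p,mp['gold'],296,220,5); b=blob(s,ms['gold'],289,199,6); print('gold',a,b,ground(p,*a[:2],.085),ground(s,*b[:2],.08))
for (u,v,us,vs) in [(364,217,306,254),(388,190,339,265)]:
    a=blob(p,mp['notwood'],u,v,11); b=blob(s,ms['notwood'],us,vs,13)
    print('knob',a,b,tri(p,a,s,b),ground(p,*a[:2],.01),ground(s,*b[:2],.012))
    I=p['pixels'][v-9:v+10,u-9:u+10].max(2)
    if u==364: print(I)
E
```

```text
red (np.float64(253.58333333333334), np.float64(221.0), 36) (np.float64(281.875), np.float64(181.0625), 16) (array([0.4691, 0.1892, 0.0784]), [array([-0.0093,  0.0881]), array([ 0.0772, -0.0066])]) [0.4691 0.1889 0.081 ] [0.4681 0.184  0.081 ]
gold (np.float64(296.1666666666667), np.float64(219.08333333333334), 12) (np.float64(288.92857142857144), np.float64(197.14285714285714), 14) [0.4734 0.069  0.085 ] [0.4737 0.0727 0.08  ]
knob (np.float64(363.1818181818182), np.float64(216.42424242424244), 165) (np.float64(304.3296703296703), np.float64(253.27472527472528), 182) (array([ 0.4853, -0.128 ,  0.0081]), [array([-0.0272,  0.2479]), array([ 0.267 , -0.0303])]) [ 0.4859 -0.1279  0.01  ] [ 0.4836 -0.1336  0.012 ]
[[221 226 227 227 226 222 216 208 209 211 210 216 224 224 223 217 212 212
  214]
 [216 221 223 223 216 207 185 173 176 178 180 193 213 223 219 215 211 210
  213]
 [217 217 216 204 182 150  94  64  58  67  78 113 170 205 213 213 212 208
  211]
 [217 216 203 162  96  58  43  38  36  37  38  47  84 142 181 197 211 210
  210]
 [221 211 172  91  44  36  36  37  39  37  37  33  34  5
[... 718 characters left out ...]
  39  44  75 136 192 219 218
  218]
 [225 221 213 181 112  56  42  38  37  38  40  52  92 145 192 217 221 218
  216]
 [225 225 223 213 185 141 117  89  75  72  87 123 171 204 215 217 219 220
  218]
 [225 225 224 220 221 213 195 174 158 160 171 200 217 219 220 218 221 223
  227]
 [226 223 219 221 225 221 215 217 220 216 216 221 220 221 220 223 226 228
  229]
 [226 222 223 220 224 222 220 222 224 219 218 220 220 219 218 225 229 231
  232]]
knob (np.float64(387.00625), np.float64(190.26875), 160) (np.float64(341.0), np.float64(268.56439393939394), 264) (array([ 0.568 , -0.2031, -0.0015]), [array([ 0.1264, -0.8163]), array([-0.9225,  0.1339])]) [ 0.564  -0.2008  0.01  ] [ 0.5656 -0.2211  0.012 ]
```

servo_tool(commands="0 0 0 0 0 0 0; -5 40 0 0 0 0 0; -5 40 0 0 0 0 0; -5 40 0 0 0 0 0")

```text
clock: 1.33
tool_pos: [0.3345, -0.6948, 0.2412]
eef_rot: [3.055, 0.73, -0.001]
force: [0.5, -0.7, 0.4]
finger_gap: 0.0699
gripper_force: 0.0
```

servo_tool(commands="23.5 -33 0 0 0 0 0;23.5 -33 0 0 0 0 0;23.5 -33 0 0 0 0 0;23.5 -33 0 0 0 0 0;23.5 -33 0 0 0 0 0;23.5 -33 0 0 0 0 0;23.5 -33 0 0 0 0 0;23.5 -33 0 0 0 0 0;23.5 -33 0 0 0 0 0;23.5 -33 0 0 0 0 0;23.5 -33 0 0 0 0 0;23.5 -33 0 0 0 0 0")

```text
clock: 2.33
tool_pos: [0.4072, -0.2112, 0.241]
eef_rot: [3.055, 0.729, 0.001]
force: [1.6, 0.5, 0.6]
finger_gap: 0.0004
gripper_force: 0.0
```

```bash
python3 -c "
from h import *
print(ctrl.get_obs()['q'].round(2))"
```

```text
[ 0.99  0.17 -0.63  2.01  0.12  1.   -0.79]
```

servo_tool(commands="21.5 -29.8 9 0 0 0 0;21.5 -29.8 9 0 0 0 0;21.5 -29.8 9 0 0 0 0;21.5 -29.8 9 0 0 0 0;21.5 -29.8 9 0 0 0 0;21.5 -29.8 9 0 0 0 0;21.5 -29.8 9 0 0 0 0;21.5 -29.8 9 0 0 0 0;21.5 -29.8 9 0 0 0 0;21.5 -29.8 9 0 0 0 0;21.5 -29.8 9 0 0 0 0;0 0 0 0 0 0 0")

```text
clock: 3.33
tool_pos: [0.4692, 0.1957, 0.1414]
eef_rot: [-3.046, -0.744, -0.003]
force: [-0.7, 1.4, -0.0]
finger_gap: 0.0006
gripper_force: 0.0
```

```bash
python3 -c "
from h import *
shot('top'); s=shot('side'); o=ctrl.get_obs();print(o['q'].round(2),o['tool_pos'],o['eef_rot'],o['force'])
c=s['pixels'][120:240,230:390]; cv2.imwrite('pics/s1.png',cv2.resize(c,(800,600),interpolation=cv2.INTER_CUBIC)[:,:,::-1])
"
```

```text
[ 0.18  0.45 -0.75  1.99  0.4   0.86 -1.88] [0.4693546  0.18871499 0.14142765] [-3.05277408e+00 -7.36668713e-01  1.09148913e-03] [-0.78410018 -1.49866557 -0.31949926]
```

View pics/s1.png

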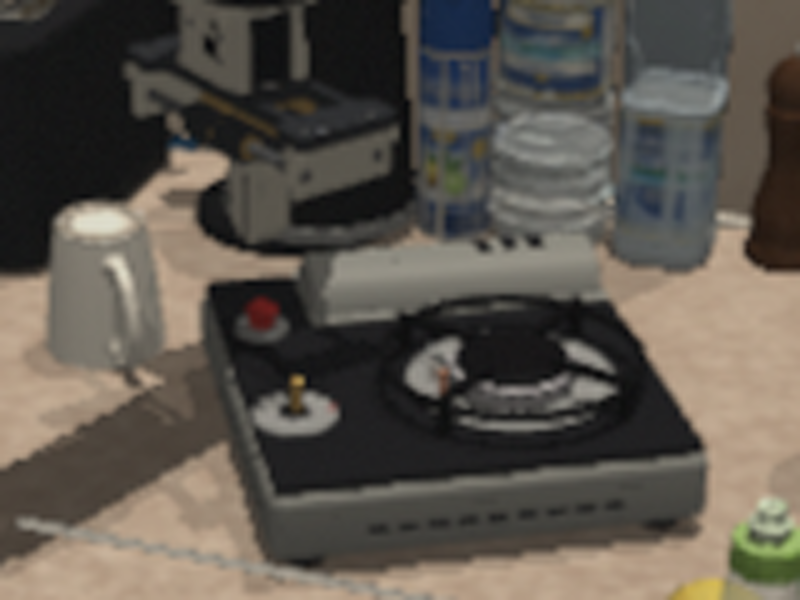

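The closed fingertips (crop 262,230) sit right above the red plunger (262,312). Pressing now.

servo_tool(commands="0 0 20 0 0 0 0;0 0 17 0 0 0 0;0 0 8 0 0 0 0;0 0 6 0 0 0 0;0 0 5 0 0 0 0;0 0 0 0 0 0 0;0 0 0 0 0 0 0;0 0 0 0 0 0 0")

```text
clock: 4.1
tool_pos: [0.4701, 0.1845, 0.0866]
eef_rot: [3.054, 0.726, -0.001]
force: [-2.6, -3.3, 6.7]
finger_gap: -0.0
gripper_force: 3.4
```

servo_tool(commands="0 0 1.5 0 0 0 0;0 0 0 0 0 0 0;0 0 0 0 0 0 0;0 0 0 0 0 0 0")

```text
clock: 4.43
tool_pos: [0.4703, 0.1846, 0.0861]
eef_rot: [3.053, 0.726, -0.0]
force: [-6.0, -4.6, 17.6]
finger_gap: 0.0007
gripper_force: 9.0
```

Plunger at its hard stop (17.6 N). Releasing it and going to the knob.

servo_tool(commands="0 0 -30 0 0 0 0;0 0 -35 0 0 0 0;-16 35.8 0 0 0 0 50;-16 35.8 0 0 0 0 50;-16 35.8 0 0 0 0 50;-16 35.8 0 0 0 0 50;-16 35.8 0 0 0 0 50;-16 35.8 0 0 0 0 50;-16 35.8 0 0 0 0 50;-16 35.8 0 0 0 0 50;0 0 0 0 0 0 50")

```text
clock: 5.35
tool_pos: [0.4851, -0.1376, 0.1497]
eef_rot: [3.055, 0.709, -0.0]
force: [0.7, 0.0, 0.4]
finger_gap: 0.0496
gripper_force: 0.0
```

servo_tool(commands="0 0 0 0 0 -0.119 50;0 0 0 0 0 -0.119 50;0 0 0 0 0 -0.119 50;0 0 0 0 0 -0.119 50;0 0 0 0 0 -0.119 50;0 0 0 0 0 -0.119 50;0 0 0 0 0 -0.119 50;0 0 0 0 0 -0.119 50;0 0 0 0 0 -0.119 50;0 0 0 0 0 -0.119 50;0 0 0 0 0 -0.116 50;0 0 0 0 0 0 50")

```text
clock: 6.35
tool_pos: [0.4854, -0.1276, 0.1496]
eef_rot: [1.98, 2.438, 0.001]
force: [-0.1, 0.4, 0.2]
finger_gap: 0.0503
gripper_force: 0.0
```

```bash
python3 - <<'E'
from h import *
np.set_printoptions(precision=4,suppress=True)
p=shot('top'); s=shot('side'); o=ctrl.get_obs();print(o['q'].round(2),o['tool_pos'],o['eef_rot'],o['force'])
M=R.from_rotvec(o['eef_rot']).as_matrix(); print('tool x heading',np.arctan2(M[1,0],M[0,0]))
a=ground(p,358,217.08,.03);b=ground(p,364,215.84,.03);d=a-b;print('knob heading',np.arctan2(d[1],d[0]))
a=blob(p,masks(p)['red'],254,221,8);b=blob(s,masks(s)['red'],282,183,8);print(a,b)
c=np.hstack([cv2.resize(s['pixels'][190:280,265:345],(400,450),interpolation=cv2.INTER_CUBIC),cv2.resize(p['pixels'][170:260,325:405],(400,450),interpolation=cv2.INTER_CUBIC)])
cv2.imwrite('pics/k1.png',c[:,:,::-1])
E
```

```text
[ 1.    0.52 -0.99  1.99  0.54  0.93 -0.07] [ 0.4854 -0.1274  0.1495] [1.9889 2.4312 0.0007] [-0.569  -0.9463 -0.9396]
tool x heading 1.7702611781940893
knob heading 1.7679525756055152
(np.float64(253.61764705882354), np.float64(220.97058823529412), 34) (np.float64(nan), np.float64(nan), 0)h.py:18: RuntimeWarning: Mean of empty slice.
  y,x=np.nonzero(m); return x.mean(),y.mean(),len(x)
  ret = ret.dtype.type(ret / rcount)
```

View pics/k1.png

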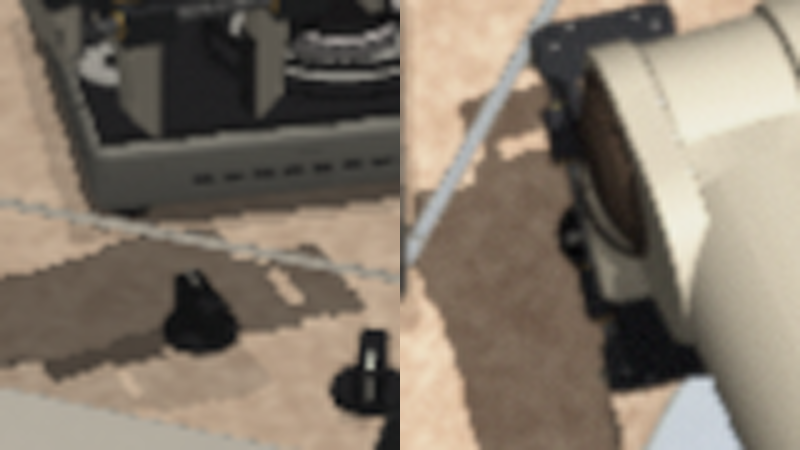

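The knob (crop 200,310) lies under the gap between the fingers, about (205,100). Descending and gripping.

servo_tool(commands="0 0 30 0 0 0 50;0 0 30 0 0 0 50;0 0 30 0 0 0 50;0 0 20 0 0 0 50;0 0 8 0 0 0 50;0 0 5 0 0 0 50;0 0 0 0 0 0 50;0 0 0 0 0 0 50")

```text
clock: 7.12
tool_pos: [0.4862, -0.1271, 0.0272]
eef_rot: [1.984, 2.434, 0.001]
force: [-0.0, -0.5, 0.3]
finger_gap: 0.05
gripper_force: 0.0
```

servo_tool(commands="0 0 0 0 0 0 26;0 0 0 0 0 0 18;0 0 0 0 0 0 10;0 0 0 0 0 0 10;0 0 0 0 0 0 10;0 0 0 0 0 0 10;0 0 0 0 0 0 10", squeeze=25)

```text
clock: 7.7
tool_pos: [0.4854, -0.1272, 0.0264]
eef_rot: [1.984, 2.436, -0.0]
force: [-0.7, -0.9, 2.8]
finger_gap: 0.0159
gripper_force: 25.0
```

servo_tool(commands="0 0 -20 0 0 0 10;0 0 -35 0 0 0 10;0 0 -40 0 0 0 10;0 0 -40 0 0 0 10;0 0 0 0 0 0 10", squeeze=40)

```text
clock: 8.12
tool_pos: [0.4897, -0.1269, 0.1676]
eef_rot: [1.977, 2.43, 0.006]
force: [1.6, 0.6, -0.7]
finger_gap: 0.0158
gripper_force: 40.0
```

```bash
python3 - <<'E'
from h import *
np.set_printoptions(precision=4,suppress=True)
p=shot('top'); s=shot('side'); o=ctrl.get_obs();print(o['tool_pos'],o['force'],o['finger_gap'])
for nm,q,c1,c2 in [('top',p,(296,220),(254,221)),('side',s,(289,203),(282,185))]:
    I=cv2.imread(f'pics/{nm}0.png').astype(float)
    for n,(u,v),r,z,hs in [('dial',c1,14,.067,(14,14)),('collar',c2,10,.068,(10,10))]:
        x=I[v-r:v+r+1,u-r:u+r+1].max(2); m=(x>95).astype(np.uint8)
        n_,lab,st,ce=cv2.connectedComponentsWithStats(m); k=1+np.argmax(st[1:,4])
        cs,_=cv2.findContours((lab==k).astype(np.uint8),cv2.RETR_EXTERNAL,cv2.CHAIN_APPROX_NONE)
        e=cv2.fitEllipse(cv2.convexHull(cs[0])); w=np.clip((x-40)/150,0,1)
        c=np.array(e[0])+[u-r,v-r]; print(nm,n,c,e[1],st[k],ground(q,*c,z))
E
```

```text
[ 0.4863 -0.1276  0.1627] [-0.1005 -0.0305 -0.8043] 0.015621680677670651
top dial [296.1681 220.1011] (18.46723175048828, 19.277618408203125) [  5   5  19  20 270] [0.4719 0.0695 0.067 ]
top collar [253.9445 221.2051] (11.936880111694336, 12.365272521972656) [  4   4  13  13 123] [0.4695 0.1894 0.068 ]
side dial [288.5672 202.2288] (8.798065185546875, 17.097225189208984) [  5   9  18   9 105] [0.4712 0.0646 0.067 ]
side collar [282.     183.5389] (7.974423885345459, 10.106842041015625) [ 5  4 11  9 53] [0.4695 0.1922 0.068 ]
```

servo_tool(commands="39.2 5.1 0 0 0 0.119 10;34.5 9.6 0 0 0 0 10;34.5 9.6 0 0 0 0 10;38 9.6 0 0 0 0 10;38 9.6 0 0 0 0 10;10 0 0 0 0 0.119 10;0 0 0 0 0 0.119 10;0 0 0 0 0 0.119 10;0 0 0 0 0 0.119 10;0 0 0 0 0 0.119 10;0 0 0 0 0 0.119 10;0 0 0 0 0 0.119 10")

```text
clock: 9.22
tool_pos: [0.506, 0.0697, 0.1594]
eef_rot: [-2.882, -1.248, 0.005]
force: [0.1, -0.4, -0.9]
finger_gap: 0.0157
gripper_force: 40.0
```

servo_tool(commands="0 0 0 0 0 0.119 10;0 0 0 0 0 0.119 10;0 0 0 0 0 0.119 10;0 0 0 0 0 0.119 10;0 0 0 0 0 0.119 10;0 0 0 0 0 0.119 10;0 0 0 0 0 0.086 10;0 0 0 0 0 0 10;0 0 0 0 0 0 10")

```text
clock: 9.97
tool_pos: [0.5063, 0.0699, 0.1599]
eef_rot: [3.141, 0.041, -0.004]
force: [-0.5, 0.1, -0.6]
finger_gap: 0.0158
gripper_force: 40.0
```

```bash
cat > st.py <<'E'
from h import *
np.set_printoptions(precision=4,suppress=True)
o=ctrl.get_obs();M=R.from_rotvec(o['eef_rot']).as_matrix()
print(o['clock'],o['q'].round(2),o['tool_pos'],'h',np.arctan2(M[1,0],M[0,0]).round(4),'zt',M[:,2],'F',o['force'],o['wrist_torque'])
E
python3 st.py
```

```text
9.9667 [ 0.32  0.39 -0.61  1.96  0.29  0.88 -1.99] [0.5063 0.0699 0.1599] h 0.0258 zt [-0.0026 -0.0006 -1.    ] F [-0.5404  0.133  -0.5635] [0.0329 0.0933 0.0192]
```

servo_tool(commands="-17 0 0 0 0 0 10;-17.3 0 0 0 0 0 10;0 0 20 0 0 0 10;0 0 13 0 0 0 10;0 0 0 0 0 0 10;0 0 0 0 0 0 10")

```text
clock: 10.47
tool_pos: [0.4722, 0.0692, 0.1274]
eef_rot: [-3.141, -0.039, 0.004]
force: [0.8, -0.2, 0.3]
finger_gap: 0.0154
gripper_force: 40.0
```

```bash
python3 - <<'E'
from st import *
p=shot('top');s=shot('side')
print('proj tip',proj(s,[.472,.0695,.089]),'knob under',proj(s,[o['tool_pos'][0],o['tool_pos'][1],o['tool_pos'][2]-.0264]))
c=np.hstack([cv2.resize(s['pixels'][170:220,265:315],(400,400),interpolation=cv2.INTER_CUBIC),cv2.resize(p['pixels'][190:250,266:326],(400,400),interpolation=cv2.INTER_CUBIC)])
cv2.imwrite('pics/f1.png',c[:,:,::-1])
E
```

```text
10.4667 [ 0.31  0.39 -0.6   2.06  0.31  0.78 -2.03] [0.4722 0.0692 0.1274] h 0.0248 zt [-0.0026  0.0001 -1.    ] F [ 0.7756 -0.1716  0.3292] [ 0.0847 -0.0018 -0.0168]
proj tip (np.float64(288.5166259907024), np.float64(195.03230158191775)) knob under (np.float64(288.54567615597244), np.float64(191.51950048224856))
```

View pics/f1.png

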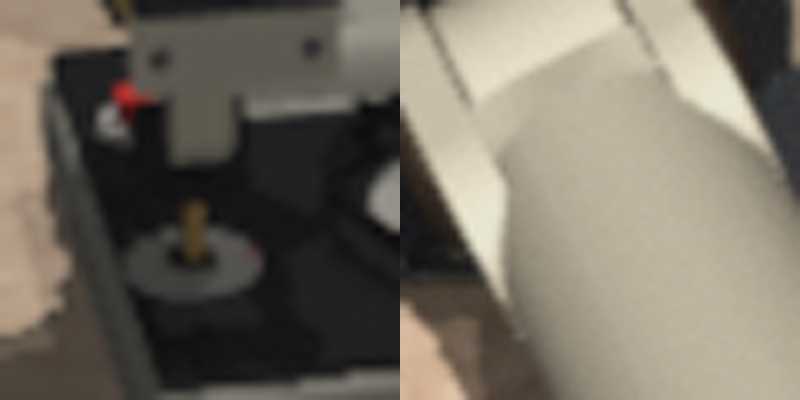

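Side crop: spindle tip at (194,205), the finger holding the knob centred at about (203,130). They line up to within about 1–2 mm, and the red plunger is up (128,97). Descending gently with force feedback.

servo_tool(commands="0 0 6 0 0 0 10;0 0 3 0 0 0 10;0 0 2 0 0 0 10;0 0 2 0 0 0 10;0 0 2 0 0 0 10;0 0 0 0 0 0 10")

```text
clock: 11.07
tool_pos: [0.4729, 0.0693, 0.1129]
eef_rot: [3.141, 0.036, -0.001]
force: [-0.6, 0.3, 0.1]
finger_gap: 0.0155
gripper_force: 40.0
```

```bash
python3 st.py
```

```text
11.0667 [ 0.3   0.41 -0.59  2.07  0.33  0.75 -2.05] [0.4729 0.0693 0.1129] h 0.023 zt [-0.0005 -0.     -1.    ] F [-0.5866  0.3356  0.0978] [-0.0049  0.0463 -0.0421]
```

servo_tool(commands="0 0 2 0 0 0 10;0 0 2 0 0 0 10;0 0 0 0 0 0 10")

```text
clock: 11.32
tool_pos: [0.4729, 0.0692, 0.1089]
eef_rot: [3.141, 0.036, -0.001]
force: [-0.1, 0.7, -0.6]
finger_gap: 0.0155
gripper_force: 40.0
```

```bash
python3 st.py
```

```text
11.3167 [ 0.29  0.42 -0.58  2.08  0.34  0.74 -2.05] [0.4729 0.0692 0.1089] h 0.0228 zt [-0.0004 -0.     -1.    ] F [-0.0941  0.717  -0.6461] [0.0344 0.0265 0.0408]
```

It has slid about 6 mm onto the spindle freely. Now seating it and pressing in.

servo_tool(commands="0 0 2 0 0 0 10;0 0 2 0 0 0 10;0 0 2 0 0 0 10;0 0 2 0 0 0 10;0 0 2 0 0 0 10;0 0 2 0 0 0 10;0 0 2 0 0 0 10;0 0 0 0 0 0 10;0 0 0 0 0 0 10", squeeze=58)

```text
clock: 12.07
tool_pos: [0.4734, 0.0694, 0.0959]
eef_rot: [3.141, 0.036, 0.001]
force: [-2.7, -0.4, 9.5]
finger_gap: 0.0156
gripper_force: 58.0
```

```bash
python3 st.py
```

```text
12.0667 [ 0.28  0.44 -0.57  2.08  0.36  0.71 -2.07] [0.4734 0.0694 0.0959] h 0.0229 zt [ 0.0005 -0.0006 -1.    ] F [-2.7024 -0.4268  9.4837] [-0.0706  0.6337  0.0288]
```

Force is 9.5 N at about 5.5 mm in. I'll press a little further, to the hard stop.

servo_tool(commands="0 0 1 0 0 0 10;0 0 0.7 0 0 0 10;0 0 0 0 0 0 10;0 0 0 0 0 0 10;0 0 0 0 0 0 10")

```text
clock: 12.48
tool_pos: [0.4735, 0.0694, 0.0957]
eef_rot: [3.14, 0.036, 0.001]
force: [-8.1, -1.5, 27.5]
finger_gap: 0.0154
gripper_force: 58.0
```

```bash
python3 - <<'E'
from st import *
s=shot('side'); print(blob(s,masks(s)['red'],282,182,8))
c=cv2.resize(s['pixels'][165:225,260:320],(600,600),interpolation=cv2.INTER_CUBIC)
cv2.imwrite('pics/e1.png',c[:,:,::-1])
E
```

```text
12.4833 [ 0.28  0.44 -0.57  2.08  0.36  0.71 -2.07] [0.4735 0.0694 0.0957] h 0.023 zt [ 0.001  -0.0019 -1.    ] F [-8.0624 -1.5283 27.4776] [-0.3872  1.984  -0.0095]
(np.float64(nan), np.float64(nan), 0)h.py:18: RuntimeWarning: Mean of empty slice.
  y,x=np.nonzero(m); return x.mean(),y.mean(),len(x)
  ret = ret.dtype.type(ret / rcount)
```

View pics/e1.png

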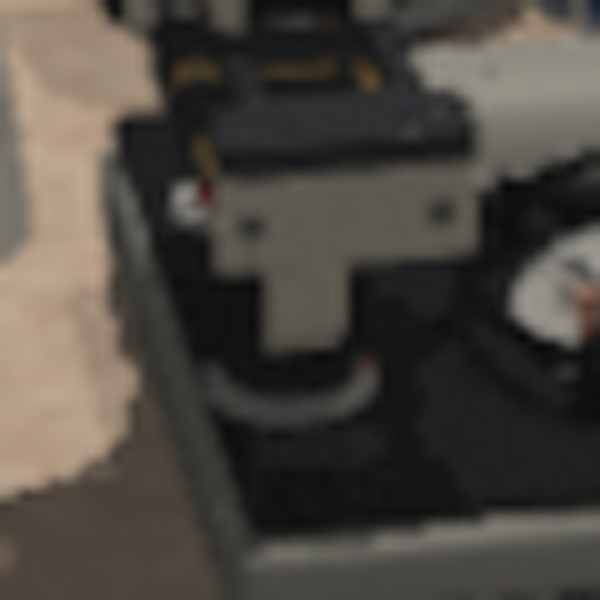

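The side crop shows the knob skirt down on the dial plate (290,380) between the fingers. The TCP is at the expected fully pressed height against the stop, and the plunger's red head is up (205,190). Handing in.

```bash
python3 -c "
from bench import ctrl
print(ctrl.job_done())"
```

```text
the job is handed in; nothing more can be done
None
```

I reset the cut-off, fitted the knob on the spindle and handed the job in with the arm still pressing it against its end stop at about 27 N, 12.5 s in; the judge returned no verdict.

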